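Letterbox key: in past the sticky pins, quarter turn, hold

ROBOT

A 7-joint arm with a two-finger parallel gripper is mounted at the origin on the work surface. World frame = base frame: x ahead of the robot, y to its left, z up, the work surface at z = 0. Lengths are in m, angles in rad, forces in N, time in s.
With the tool pointing down it reaches from about 0.4 to 0.875 m from the base axis. Payload 19.3 kg.
Tool frame: the origin (TCP) lies at the very end of the fingers, on their centre line; the grasp point (between the pads) lies bot.pinch_z behind it (bot.pinch_z is the distance from the TCP to the grasp point, in m); z points along the fingers, y is the line along which they close (so a half turn about z gives the same grasp; the last joint's range is limited). The gripper opens to 85 mm and grips with 20 to 120 N. Pads are 22 mm wide; open, the fingers measure 114 mm over their backs; the gripper's body (76 mm by 85 mm) begins 54 mm behind the grasp point. The pads swing forward as they close: fully open they stand 13 mm farther back than shut.
Start: joints at [-1.179, 0.521, -0.036, 1.599, 0.021, 1.021, -0.113], TCP at [0.278, 0.56, 0.231] pointing down, gripper open.
Joint ranges: [-2.91, 2.91], [-0.3, 2.13], [-1.5, 1.42], [0.17, 2.43], [-1.26, 4.41], [0.16, 1.93], [-2.52, 2.52]. Speed limits (rad/s): [1.89, 1.89, 2.39, 2.39, 3.01, 3.01, 3.01].

INTERFACE

Orientations are given as [roll, pitch, yaw] about the fixed x, y, z axes, in that order (R = Rz(yaw) Ry(pitch) Rx(roll)).
In Python, from workcell import bot, grab_frame, ticket gives the robot as it stands.
- The arm moves only by the tool arm_command, never from a script. Its argument "commands" is a list of rows, each a list of 3 entries, a list of its own where there are three numbers: the shift along the world's x, y, z in mm, then the turn about the world's z in rad, then the gripper command: -1 is fully open, 1 is shut, values between are in proportion. In form: [[[tx, ty, tz], roll, fingers], ...]. A call has 1 to 20 rows; each row shifts and turns the commanded pose from where the row before left it; what a row does not reach is not made up. A row lasts 1/10 s, in which the tool goes at most 50 mm and 8.59 degrees, less where a joint would pass 70% of its speed; a pose out of reach is approached as far as the arm can. A call with a gripper value outside its range is refused whole. The fingers move at their own pace and stop on an object; "newtons" is the grip in N (left out, the last holds). Time passes only in rows, so rows that do not move let the fingers close. It gives the time, the measured TCP pose, the force, the opening and the grip force at its end, in the units of the state.
- bot.observe(): the state, without advancing time (a new reading comes with each control period).
- grab_frame(name): name is "scene" or "top"; returns a dict with "image" (384x512x3 uint8, red, green, blue), "vertical_fov" (degrees; the focal length in pixels is half the picture's height over the tangent of half this angle, whatever the lens; pixels are square), "cx", "cy" (the principal point, pixels), "R" (3x3) and "t" (3): a world point X has camera coordinates R X + t. Camera axes: x right, y down, z forward; pixel columns grow to the right and rows downward; lengths in m; the calibration is good to about 2 mm. A picture is of the moment at which its call begins. There is no depth.
- ticket.job_done(): hands the job in; it is judged then, once.
The state is a dict: "clock": time; "qpos": joint angles; "qd": joint speeds; "joint_efforts": joint torques, N m; "position": TCP position; "tool_rot": TCP orientation; "force": force on the tool from outside, world axes, zero at the start; "moment": the same for the moment, N m; "grip_width": finger opening in m; "finger_force": force on a finger pad.
Only numpy, scipy, OpenCV 4.12 (cv2) and the standard library are available. Lean on these libraries where they do the work, as an engineer would, in place of code of your own. Each camera call takes 0.05 s, during which the arm holds its last target. There are 200 camera calls.

TASK

The new green letterbox lies face up on the hall table, and its lock has sticky pins and a return spring. Take the key with the blue cap out of the little wooden turntable, ease it straight down into the lock, with a wiggle if it sticks, until its shoulder is fully home on the lock face, and only then turn it a quarter turn clockwise. Finish while still holding the key home and turned against the spring, and leave the red-capped key standing in the turntable and the tray, fob, bottle opener, dish and torch where they are.

Things in the scene. Friction and masses are not known exactly. Their poses are not given: they have to be found in the camera images.
- blue_key_cap (a point): Centre of the letterbox key's blue plastic cap: 26 mm wide (x), 10 mm thick (y; grip across this), 28 mm high (z). The key stands upright, blade down, in the turntable's bar, cap centre 76 mm above the table. Under the cap a bare silver neck, 20 x 3.5 mm, 10 mm high; its underside is the shoulder, 24 mm below the cap centre. About 25 g; works either way round (half a turn about z is the same).
- blue_key_tip (a point): Point of the blue-capped key's silver blade, 54 mm below the cap centre, same axes. The blade below the shoulder is 10 x 3.5 mm and 30 mm long, its last 5 mm a V point. 20 mm of it starts in the slot of the wooden bar: lift 25 mm or more to clear it.
- red_key_cap (a point): Centre of the other key's red cap; same shape, standing in the other slot, 60 mm away along the bar (along the caps' x); which slot is which varies. Leave it alone.
- turntable: Wooden turntable, disc 124 mm across and 20 mm high, with a wooden bar 100 x 22 mm, top 42 mm above the table, across its middle that holds both keys. Origin under its centre. The disc turns stiffly (0.08 N m) if pushed.
- letterbox: Green steel letterbox on its back, fixed, 300 (x) x 220 mm, door face 85 mm above the table, mail flap (up to 93 mm) at the +x end. Origin under its centre. The lock is in the door, at -30, -65 mm: aluminium rose 37 mm across round a 25 mm brass plug, both faces 89 mm above the table.
- keyway (a point): Centre of the keyway on the lock face; z up out of it. The keyway is an 11 x 4.5 mm slot, 35 mm deep, its long side along this point's x at rest, with a 2.5 mm bevel round the mouth. Key fully home: shoulder on the face, point 30 mm below, cap centre 24 mm above. Three sticky sprung pins poke in from the slot's +x end, 8, 14 and 20 mm down; the key's point needs about 5 to 12 N to push past each.
- lock_plug (a joint): Turn of the lock plug, rad: 0 at rest, grows clockwise seen from above to a stop at 1.57. A return spring (0.015 N m at rest, 0.06 N m at the stop) takes it back if the key is let go. The key has 0.1 to 0.2 rad of play in the slot: the plug lags the key by that much.
- key_tray: Bamboo key tray, loose, 200 x 130 x 22 mm, origin under its centre. Bystander.
- fob_mid (a point): Centre of the green plastic door fob, 44 x 32 x 7 mm, lying in the tray. Bystander.
- bottle_opener: Flat aluminium bottle opener, 118 x 34 x 5 mm, long axis its x, origin under it. Bystander.
- white_dish: White ceramic dish, 100 mm across, 30 mm high, origin under its centre. Bystander.
- torch: Small black torch standing on its head, 36 mm across, 95 mm high, origin under its centre. Bystander.

How it is judged:
On the way, in this order (a step that is already met when the one before it is completed fails the run):
1. the blue-capped key is lifted out of the turntable (height (world z) of blue_key_tip above 0.047 m and contact force between the fingers and blue_key above 1 N), for 0.2 s.
2. the key is fully home in the lock, not yet turned (z of blue_key_tip in the frame of keyway below -0.0275 m and horizontal distance between blue_key_tip and keyway below 0.004 m and value of joint lock_plug below 0.3 rad), for 0.1 s.
At the end, for the whole second after the job is handed in: The lock plug is turned at least 1.3 rad (75 degrees) clockwise with the blue-capped key in it, the key's shoulder within 3.5 mm of the lock face, the fingers gripping the key with more than 1 N and holding it there, and the red-capped key upright within 14 degrees (value of joint lock_plug above 1.3 rad and z of blue_key_tip in the frame of keyway below -0.0265 m and horizontal distance between blue_key_tip and keyway below 0.005 m and contact force between the fingers and blue_key above 1 N and angle between red_key_cap's own z axis and vertical below 0.25 rad); the arm keeps its last pose, push and grip.
It fails at once if the red-capped key is displaced by more than 30 mm (distance of red_key_cap from where it was at the start of the episode above 0.03 m).
It fails at once if the tray, fob, opener, dish or torch is displaced by more than 30 mm (distance of any of key_tray, fob_mid, bottle_opener, white_dish, torch from where it was at the start of the episode above 0.03 m).
It also fails if it takes over 61 s, if anything falls off the work surface, if the arm or the gripper's body presses on something with over 40 N, if the wrist force passes 120 N, or if a joint passes its speed limit or range.

## Working session

There is one attempt and no reset: what is moved stays moved. The work goes in short steps, Python scripts to look and compute and a tool call to move; the robot and the scene stay as the last step left them, time stands still between calls to the robot, and variables do not carry over. Pictures are saved under pics/ and viewed, at most 10 in all, crops included, and the job is handed in when it is done.

Besides the shell and the picture viewer there is one more tool, called after "Emit:" by a JSON object that holds its "fn" and its "kwargs". arm_command: Moves the arm, as the interface text tells. Its arguments: {"type":"object","properties":{"commands":{"type":"array"},"newtons":{"type":"number"}},"required":["commands"]}

```bash
mkdir -p pics; cat > h.py <<'E'
from workcell import bot, grab_frame, ticket
import numpy as np, cv2
def snap(n,f,crop=None,scale=1):
    d=grab_frame(n); im=cv2.cvtColor(d["image"],cv2.COLOR_RGB2BGR)
    if crop: x0,y0,x1,y1=crop; im=im[y0:y1,x0:x1]
    if scale!=1: im=cv2.resize(im,None,fx=scale,fy=scale,interpolation=cv2.INTER_CUBIC)
    cv2.imwrite("pics/"+f,im); return d
def foc(d): return d["image"].shape[0]/2/np.tan(np.radians(d["vertical_fov"])/2)
def px2w(d,u,v,z):
    R=np.array(d["R"]);t=np.array(d["t"]);f=foc(d)
    c=-R.T@t; r=R.T@np.array([(u-d["cx"])/f,(v-d["cy"])/f,1]); return c+r*(z-c[2])/r[2]
def w2px(d,X):
    p=np.array(d["R"])@np.array(X)+np.array(d["t"]); return p[:2]/p[2]*foc(d)+[d["cx"],d["cy"]]
E
python3 - <<'E'
from h import *
a=snap("scene","s0.png",None,1.5);b=snap("top","t0.png",None,1.5)
for d in(a,b):print(d["vertical_fov"],d["cx"],d["cy"],-np.array(d["R"]).T@d["t"])
o=bot.observe();print(o,bot.pinch_z)
E
```

```text
57.76827552262128 254.0109734389808 185.11163181098686 [ 0.87084714 -0.57641688  0.74525353]
43.89354648296319 262.4932293120891 186.97174808689584 [ 0.4792559  -0.09051499  1.49567153]
{'clock': 0.1, 'qpos': array([-1.17918184,  0.52197925, -0.03636067,  1.59990618,  0.02116879,
        1.02110536, -0.11281265]), 'qd': array([-6.98296014e-05,  2.17541170e-04,  4.99526481e-04, -3.00586165e-03,
       -6.95592883e-04,  2.16702163e-05,  6.61966734e-04]), 'joint_efforts': array([ 5.66504852e-03, -9.28467250e+01,  1.98521331e+00, -3.70527220e+01,
        1.82804576e-02,  5.45873714e-03,  6.24375730e-05]), 'position': array([0.27835982, 0.55927092, 0.23078347]), 'tool_rot': array([-3.14057770e+00,  2.68757303e-05,  2.67976624e+00]), 'force': array([0.57220287, 0.26847716, 0.565182  ]), 'moment': array([-0.00358139,  0.04628498,  0.01322875]), 'finger_force': 0.0, 'grip_width': 0.08509199181690419} 0.0187
```

View pics/s0.png

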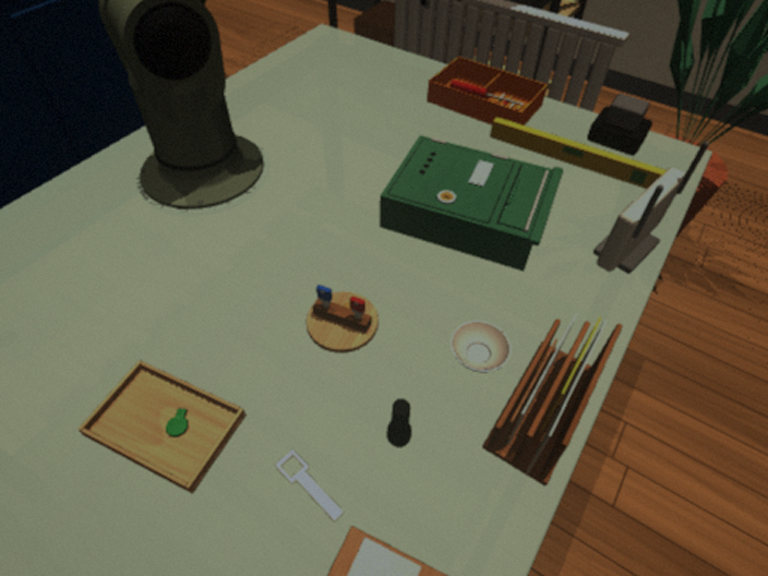

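View pics/t0.png

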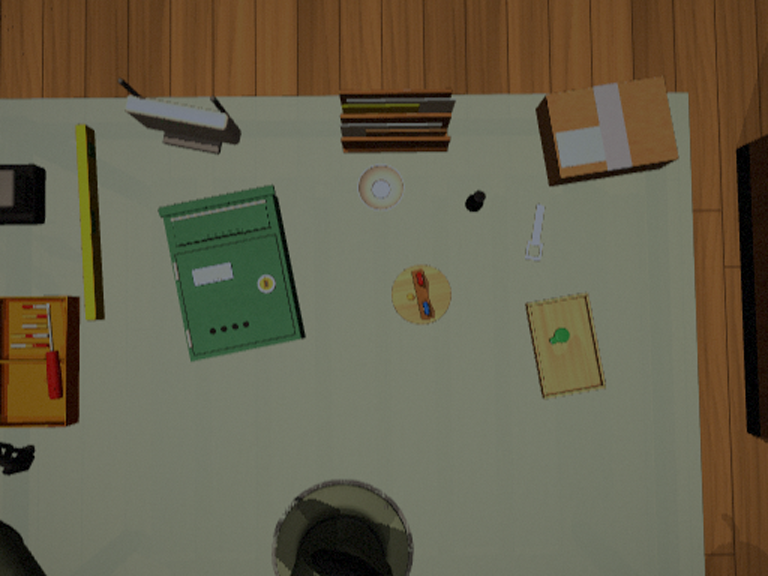

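The scene view shows the blue cap at (324,292), the red at (357,303) and the lock at (446,196). The top view shows blue at (427,309), red at (420,277) and the lock at (266,284); all at 1.5x scale. Next I'll make one enlarged composite.

```bash
cat >> h.py <<'E'
def tile(specs,f,w=400,h=300):
    out=[]
    for im,(u,v),s in specs:
        M=np.float32([[s,0,w/2-s*u],[0,s,h/2-s*v]])
        out.append(cv2.warpAffine(cv2.cvtColor(im,cv2.COLOR_RGB2BGR),M,(w,h),flags=cv2.INTER_CUBIC))
    rows=[np.hstack(out[i:i+2]) for i in range(0,len(out),2)]
    cv2.imwrite("pics/"+f,cv2.convertScaleAbs(np.vstack(rows),alpha=1.5))
E
python3 - <<'E'
from h import *
a=grab_frame("scene");b=grab_frame("top")
tile([(b["image"],(283,195),8),(b["image"],(178,189),8),(a["image"],(228,203),7),(a["image"],(298,131),8)],"z1.png")
for n,d in(("top",b),("scene",a)):
    im=d["image"].astype(int);r,g,bl=im[...,0],im[...,1],im[...,2]
    c0=(283,195) if n=="top" else (228,203)
    V,U=np.mgrid[:384,:512];near=np.hypot(U-c0[0],V-c0[1])<25
    for k,m in(("blue",(bl>1.5*r)&(bl>1.3*g)&near),("red",(r>2.2*g)&(r>2.2*bl)&(r>80)&near)):
        u,v=U[m].mean(),V[m].mean();print(n,k,m.sum(),u.round(2),v.round(2),px2w(d,u,v,.080 if n=="top" else .076).round(4))
E
```

```text
top blue 27 283.74 204.89 [ 0.4956 -0.1752  0.08  ]
top red 24 279.54 185.33 [ 0.554  -0.1637  0.08  ]
scene blue 34 215.59 193.0 [ 0.4933 -0.1736  0.076 ]
scene red 26 238.04 199.96 [ 0.5519 -0.1598  0.076 ]
```

View pics/z1.png

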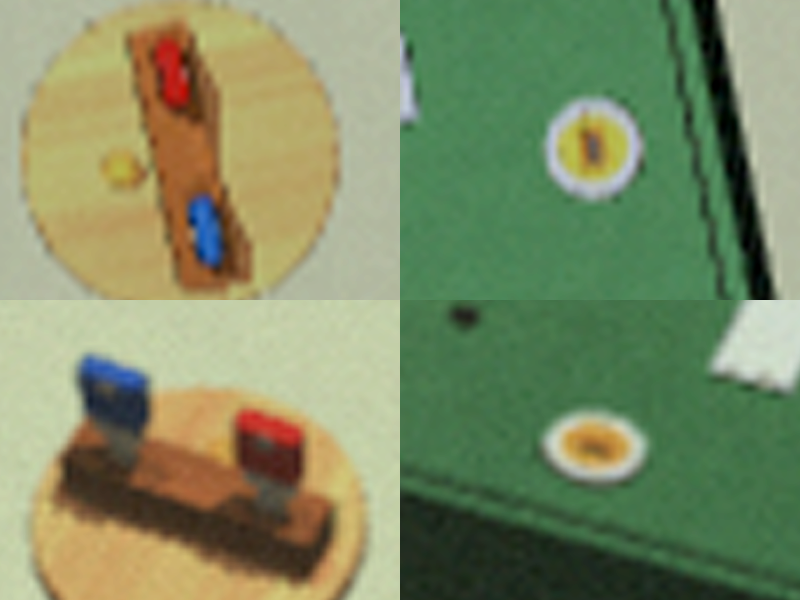

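The zoom shows the top-view caps at px blue (283.6,205.1) and red (279.4,185.3). The lock is at (177.1,188.8) in the top view and (297.3,130.5) in the scene view.

```bash
python3 - <<'E'
from h import *
a=grab_frame("scene");b=grab_frame("top")
for n,d,p in(("top",b,(177.1,188.75)),("scene",a,(297.25,130.5))): print("lock",n,px2w(d,*p,.089).round(4))
print("blue",px2w(b,283.65,205.1,.088).round(4),"red",px2w(b,279.4,185.25,.088).round(4))
# scene: cap top-face centres from tile
for k,p in(("blue",(115,365)),("red",(271,421))): print(k,"scene top face",px2w(a,228+(p[0]-200)/7,203+(p[1]-450)/7,.09).round(4))
def P(l,z): return [px2w(b,u/1.5,v/1.5,z)[:2] for u,v in l]
for l in ([(273,187),(302,337)],[(160,210),(190,360)],[(190,360),(302,337)],[(160,210),(273,187)]):
    p,q=P(l,.085);e=q-p;print(np.linalg.norm(e).round(3),np.arctan2(e[1],e[0]).round(3),p.round(3),q.round(3))
p=px2w(b,178+(662-600)/8,189-150/8,.085);q=px2w(b,178+(725-600)/8,189+150/8,.085);print("seam yaw",np.arctan2(*(p-q)[[1,0]]))
e=px2w(b,279.4,185.25,.088)-px2w(b,283.65,205.1,.088);print("bar",np.arctan2(e[1],e[0]),np.linalg.norm(e))
E
```

```text
lock top [0.5477 0.1391 0.089 ]
lock scene [0.55   0.1339 0.089 ]
blue [ 0.4949 -0.1744  0.088 ] red [ 0.5538 -0.1628  0.088 ]
blue scene top face [ 0.4976 -0.1764  0.09  ]
red scene top face [ 0.5568 -0.1657  0.09  ]
0.303 -2.959 [0.739 0.124] [0.441 0.069]
0.302 -2.946 [0.696 0.347] [0.399 0.288]
0.223 -1.384 [0.399 0.288] [0.441 0.069]
0.227 -1.38 [0.696 0.347] [0.739 0.124]
seam yaw 0.19871789837633563
bar 0.19414520002430152 0.060030963220735374
```

Emit:
{"fn": "arm_command", "kwargs": {"commands": [[[20,-30,0],0.03,0],[[20,-40,0],0.035,0],[[20,-40,0],0.035,0],[[20,-40,0],0.035,0],[[20,-40,0],0.035,0],[[20,-40,0],0.035,0],[[20,-40,-10],0.035,0],[[20,-40,-10],0.035,0],[[20,-40,-10],0.035,0],[[15,-40,-10],0.035,0],[[10,-40,-10],0.035,0],[[10,-40,-10],0.035,0],[[3,-40,-10],0.035,0],[[0,-40,-10],0.035,0],[[0,-40,-10],0.035,0],[[0,-40,-10],0.035,0],[[0,-40,0],0.035,0],[[0,-40,0],0.035,0],[[0,-25,0],0.03,0],[[0,0,0],0,0]], "newtons": 30}}

```text
clock: 2.3
position: [0.4959, -0.1794, 0.1313]
tool_rot: [-3.14, -0.0, -2.952]
force: [0.3, -0.6, -0.5]
grip_width: 0.0428
finger_force: 0.0
```

```bash
python3 - <<'E'
from h import *
a=grab_frame("scene");b=grab_frame("top");o=bot.observe();print(o["position"],o["tool_rot"])
tile([(a["image"],(222,185),5),(b["image"],(283,205),5)],"z2.png")
print(w2px(a,o["position"]),w2px(b,o["position"]))
E
```

```text
[ 0.4963634  -0.17552294  0.13119654] [ 3.14131701e+00 -3.98260397e-05 -2.94977496e+00]
[214.40802151 179.23412082] [284.91924825 204.40692768]
```

View pics/z2.png

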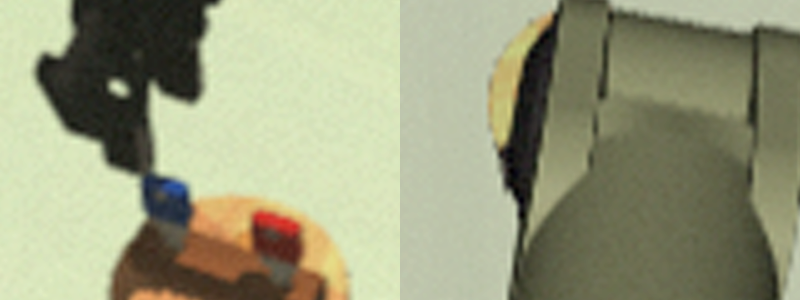

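The scene crop shows the open fingers astride the line above the blue cap (162,200 in the crop), so I can descend.

Emit:
{"fn": "arm_command", "kwargs": {"commands": [[[0,0,-15],0,0],[[0,0,-15],0,0],[[0,0,-15],0,0],[[0,0,-15],0,0],[[0,0,-12],0,0],[[0,0,0],0,0],[[0,0,0],0,0.3],[[0,0,0],0,0.5],[[0,0,0],0,0.6],[[0,0,0],0,0.7],[[0,0,0],0,1],[[0,0,0],0,1],[[0,0,0],0,1],[[0,0,0],0,1]], "newtons": 30}}

```text
clock: 3.8
position: [0.4966, -0.1755, 0.0594]
tool_rot: [-3.141, 0.0, -2.948]
force: [1.7, 1.1, 1.6]
grip_width: 0.0092
finger_force: 32.3
```

Emit:
{"fn": "arm_command", "kwargs": {"commands": [[[0,0,0],0,1],[[0,0,5],0,1],[[0,0,10],0,1],[[0,0,10],0,1],[[0,0,15],0,1],[[0,0,20],0,1],[[0,0,20],0,1],[[0,0,20],0,1],[[2,12,0],0,1],[[5,30,0],0,1],[[5,30,0],0,1],[[6,35,0],0,1],[[6,35,0],0,1],[[6,35,0],0,1],[[6,35,0],0,1],[[5,35,0],0,1],[[5,30,0],0,1],[[4,23,0],0,1],[[2,12,0],0,1],[[0,0,0],0,1]], "newtons": 60}}

```text
clock: 5.8
position: [0.5482, 0.138, 0.1592]
tool_rot: [3.141, -0.0, -2.946]
force: [-0.6, -1.8, -0.1]
grip_width: 0.0093
finger_force: 61.4
```

```bash
python3 - <<'E'
from h import *
a=grab_frame("scene");b=grab_frame("top");o=bot.observe();print(o["position"],o["tool_rot"],o["force"],o["moment"],o["grip_width"])
tile([(a["image"],(298,118),8),(b["image"],(178,189),6)],"z3.png")
p=o["position"]
for z in(.0187-.0,-.0353):print(w2px(a,p+[0,0,z]),w2px(b,p+[0,0,z]))
E
```

```text
[0.54825218 0.13536401 0.15921936] [-3.14089360e+00 -5.09211791e-04 -2.94909310e+00] [ 0.75484786 -0.77374233  0.10910086] [-0.0495518   0.07060492 -0.01234664] 0.009161226157688395
[300.48121462 104.45539457] [173.1736966  187.04164509]
[298.29086545 120.38834442] [176.40793514 187.97820296]
```

View pics/z3.png

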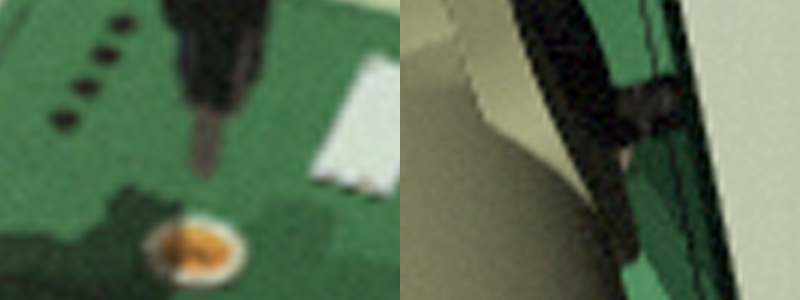

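The key tip is at crop (203,178), i.e. px (298.4,121.5), close to the prediction. The lock centre is at crop (195,251). I'll go lower before judging the offset.

Emit:
{"fn": "arm_command", "kwargs": {"commands": [[[1,1,-10],0,1],[[0,0,-10],0,1],[[0,0,-6],0,1],[[0,0,-2],0,1],[[0,0,0],0,1],[[0,0,0],0,1]]}}

```text
clock: 6.5
position: [0.5496, 0.1375, 0.1314]
tool_rot: [3.142, 0.0, -2.949]
force: [0.8, -0.2, -0.0]
grip_width: 0.0091
finger_force: 61.4
```

```bash
python3 - <<'E'
from h import *
a=grab_frame("scene");o=bot.observe();print(o["position"],o["tool_rot"],o["force"])
tile([(a["image"],(298,126),16),(a["image"],(298,126),8)],"z4.png")
p=o["position"]; 
print(w2px(a,p-[0,0,.0374]),w2px(a,[p[0],p[1],.089]))
for dx in np.eye(3)*.001: print((w2px(a,p-[0,0,.0374]+dx)-w2px(a,p-[0,0,.0374])).round(3))
E
```

```text
[0.54964853 0.1375689  0.13152674] [ 3.14155669e+00  3.90124523e-04 -2.94839219e+00] [-0.16653178  0.52368446 -0.21534047]
[297.96393172 128.38590544] [297.77143985 129.76424593]
[0.305 0.131]
[ 0.171 -0.187]
[ 0.038 -0.27 ]
```

View pics/z4.png

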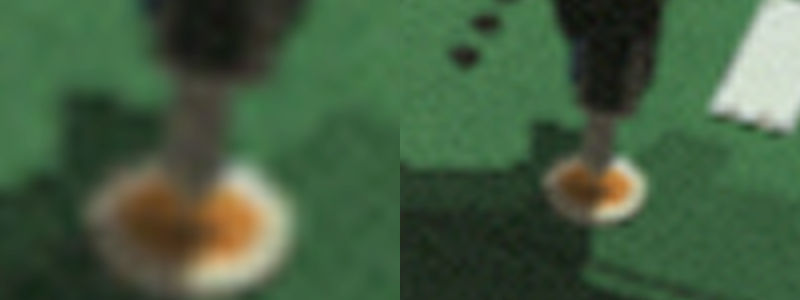

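The crop shows the tip over the plug at crop (195,205) and the rose centre at about (190,225). That puts the keyway about 1.5 mm toward −y, so I'll correct and feel my way in.

Emit:
{"fn": "arm_command", "kwargs": {"commands": [[[0,-1.5,0],0,1],[[0,0,0],0,1],[[0,0,-2],0,1],[[0,0,-2],0,1],[[0,0,-1],0,1],[[0,0,-1],0,1],[[0,0,-1],0,1],[[0,0,0],0,1]]}}

```text
clock: 7.35
position: [0.5496, 0.1364, 0.1244]
tool_rot: [3.141, 0.0, -2.948]
force: [-0.9, 2.3, 2.3]
grip_width: 0.0088
finger_force: 61.7
```

Emit:
{"fn": "arm_command", "kwargs": {"commands": [[[0,0,-1],0,1],[[0,0,0],0,1],[[0,0,-1],0,1],[[0,0,0],0,1]]}}

```text
clock: 7.75
position: [0.5493, 0.137, 0.1222]
tool_rot: [3.141, 0.0, -2.948]
force: [-1.0, 8.9, -2.6]
grip_width: 0.0087
finger_force: 60.9
```

```bash
python3 -c "
from h import *
o=bot.observe();print(o['position'],o['tool_rot'],o['force'],o['moment'])"
```

```text
[0.54932697 0.13703564 0.12215527] [ 3.14052363e+00  1.41160154e-04 -2.94773498e+00] [-1.01600419  8.88614363 -2.64681222] [ 2.05694957  0.04041433 -0.0424593 ]
```

Emit:
{"fn": "arm_command", "kwargs": {"commands": [[[0,1,0],0,1],[[0,0,0],0,1],[[0,0.5,0],0,1],[[0,0,0],0,1],[[0,0,0],0,1]]}}

```text
clock: 8.25
position: [0.5493, 0.1375, 0.1222]
tool_rot: [3.142, -0.0, -2.948]
force: [-1.4, 4.7, -2.4]
grip_width: 0.0087
finger_force: 61.0
```

Emit:
{"fn": "arm_command", "kwargs": {"commands": [[[0,1,0],0,1],[[0,0,0],0,1],[[0,0,-1],0,1],[[0,0,0],0,1],[[0,0,0],0,1]]}}

```text
clock: 8.75
position: [0.5495, 0.1382, 0.1213]
tool_rot: [-3.141, -0.0, -2.949]
force: [0.2, 0.1, -0.2]
grip_width: 0.0088
finger_force: 61.3
```

Emit:
{"fn": "arm_command", "kwargs": {"commands": [[[0,0,-1],0,1],[[0,0,0],0,1],[[0,0,-1],0,1],[[0,0,0],0,1],[[0,0,-1],0,1],[[0,0,0],0,1]]}}

```text
clock: 9.35
position: [0.5494, 0.1386, 0.1182]
tool_rot: [3.142, -0.0, -2.948]
force: [0.6, 1.6, -1.0]
grip_width: 0.0091
finger_force: 61.4
```

Emit:
{"fn": "arm_command", "kwargs": {"commands": [[[0,0,-1],0,1],[[0,0,0],0,1],[[0,0,-1],0,1],[[0,0,0],0,1],[[0,0,-1],0,1],[[0,0,0],0,1]]}}

```text
clock: 9.95
position: [0.5495, 0.1386, 0.1153]
tool_rot: [3.142, 0.0, -2.948]
force: [-3.2, 1.4, 5.3]
grip_width: 0.0088
finger_force: 62.0
```

Emit:
{"fn": "arm_command", "kwargs": {"commands": [[[0,0,-1],0,1],[[0,0,0],0,1],[[0,0,-1],0,1],[[0,0,0],0,1],[[0,0,-1],0,1],[[0,0,0],0,1],[[0,0,-1],0,1],[[0,0,0],0,1]]}}

```text
clock: 10.75
position: [0.5494, 0.1385, 0.1111]
tool_rot: [-3.142, -0.0, -2.948]
force: [-2.9, 1.9, -1.3]
grip_width: 0.0089
finger_force: 61.2
```

Emit:
{"fn": "arm_command", "kwargs": {"commands": [[[0,0,-1],0,1],[[0,0,0],0,1],[[0,0,-1],0,1],[[0,0,0],0,1],[[0,0,-1],0,1],[[0,0,0],0,1],[[0,0,-1],0,1],[[0,0,0],0,1]]}}

```text
clock: 11.55
position: [0.5494, 0.1385, 0.1072]
tool_rot: [-3.142, -0.0, -2.948]
force: [-3.6, 3.0, 1.4]
grip_width: 0.009
finger_force: 61.7
```

Emit:
{"fn": "arm_command", "kwargs": {"commands": [[[0,0,-1],0,1],[[0,0,0],0,1],[[0,0,-1],0,1],[[0,0,0],0,1],[[0,0,-1],0,1],[[0,0,0],0,1],[[0,0,-1],0,1],[[0,0,0],0,1]]}}

```text
clock: 12.35
position: [0.5495, 0.1386, 0.1033]
tool_rot: [3.142, -0.0, -2.948]
force: [-5.3, 3.7, 3.8]
grip_width: 0.009
finger_force: 61.8
```

Emit:
{"fn": "arm_command", "kwargs": {"commands": [[[0,0,-1],0,1],[[0,0,0],0,1],[[0,0,-1],0,1],[[0,0,0],0,1],[[0,0,-1],0,1],[[0,0,0],0,1],[[0,0,-1],0,1],[[0,0,0],0,1],[[0,0,-1],0,1],[[0,0,0],0,1]]}}

```text
clock: 13.35
position: [0.5494, 0.1386, 0.0982]
tool_rot: [3.142, -0.0, -2.948]
force: [-3.2, 3.1, -1.4]
grip_width: 0.0091
finger_force: 61.4
```

Emit:
{"fn": "arm_command", "kwargs": {"commands": [[[0,0,-1],0,1],[[0,0,0],0,1],[[0,0,-1],0,1],[[0,0,0],0,1],[[0,0,-0.5],0,1],[[0,0,0],0,1]]}}

```text
clock: 13.95
position: [0.5497, 0.1386, 0.0965]
tool_rot: [3.142, 0.001, -2.948]
force: [-7.6, 2.6, 15.6]
grip_width: 0.0091
finger_force: 63.7
```

Resistance rises sharply at z = 0.0965, which matches the predicted home depth of 0.0964. Now I'll start the clockwise turn with a firmer grip.

Emit:
{"fn": "arm_command", "kwargs": {"commands": [[[0,0,0],0,1],[[0,0,0],0,1],[[0,0,0],-0.08,1],[[0,0,0],-0.08,1],[[0,0,0],-0.08,1],[[0,0,0],-0.08,1],[[0,0,0],-0.08,1],[[0,0,0],0,1]], "newtons": 90}}

```text
clock: 14.75
position: [0.5495, 0.1379, 0.0965]
tool_rot: [-3.141, 0.0, 2.931]
force: [-8.3, -2.3, 16.9]
grip_width: 0.0084
finger_force: 90.3
```

```bash
python3 -c "
from h import *
o=bot.observe();print(o['position'],o['tool_rot'],o['force'],o['moment'],o['qpos'])"
```

```text
[0.54954666 0.1378644  0.09652737] [-3.14080015e+00  3.38701360e-04  2.93127054e+00] [-8.27758133 -2.26583735 16.88270175] [-0.44903829  2.09685482  0.05076278] [-0.3721996   0.60978188  0.0298569   1.86618883 -0.02629105  0.66613149
  1.03342727]
```

Emit:
{"fn": "arm_command", "kwargs": {"commands": [[[-0.7,0,0],-0.08,1],[[0,0,0],-0.08,1],[[0,0,0],-0.08,1],[[0,0,0],-0.08,1],[[0,0,0],-0.08,1],[[0,0,0],-0.08,1],[[0,0,0],0,1]]}}

```text
clock: 15.45
position: [0.5492, 0.1377, 0.0966]
tool_rot: [-3.141, 0.001, 2.451]
force: [-5.7, -3.3, 15.1]
grip_width: 0.0082
finger_force: 90.0
```

Emit:
{"fn": "arm_command", "kwargs": {"commands": [[[-0.5,-0.3,0],-0.08,1],[[0,0,0],-0.08,1],[[0,0,0],-0.08,1],[[0,0,0],-0.08,1],[[0,0,0],-0.08,1],[[0,0,0],-0.08,1],[[0,0,0],-0.08,1],[[0,0,0],0,1],[[0,0,0],0,1]]}}

```text
clock: 16.35
position: [0.5483, 0.1369, 0.0966]
tool_rot: [-3.141, 0.001, 1.894]
force: [-9.9, -6.4, 18.4]
grip_width: 0.0083
finger_force: 90.5
```

```bash
python3 -c "
from h import *
o=bot.observe();print(o['position'],o['tool_rot'],o['force'],o['moment'])"
```

```text
[0.54834941 0.13694437 0.09655509] [-3.14124120e+00  1.08276372e-03  1.89383659e+00] [-9.90647482 -6.43588119 18.44857882] [-1.14465757  2.13128967  0.05814322]
```

Emit:
{"fn": "arm_command", "kwargs": {"commands": [[[-0.7,-0.5,0],-0.06,1],[[0,0,0],-0.06,1],[[0,0,0],-0.06,1],[[0,0,0],-0.04,1],[[0,0,0],0,1],[[0,0,0],0,1]]}}

```text
clock: 16.95
position: [0.5477, 0.1367, 0.0966]
tool_rot: [3.142, 0.001, 1.674]
force: [-8.6, -3.6, 17.4]
grip_width: 0.0085
finger_force: 90.4
```

```bash
python3 -c "
from h import *
o=bot.observe();print(o['position'],o['tool_rot'],o['force'],o['moment'],o['qpos'][6])
a=grab_frame('scene');b=grab_frame('top')
tile([(a['image'],(298,122),12),(b['image'],(178,189),6)],'z5.png')"
```

```text
[0.54770495 0.13672085 0.0965573 ] [3.14154234e+00 7.49936213e-04 1.67415854e+00] [-8.6357712  -3.56224458 17.43199719] [-0.76263287  2.06233921  0.07240706] 0.076259996202172
```

View pics/z5.png

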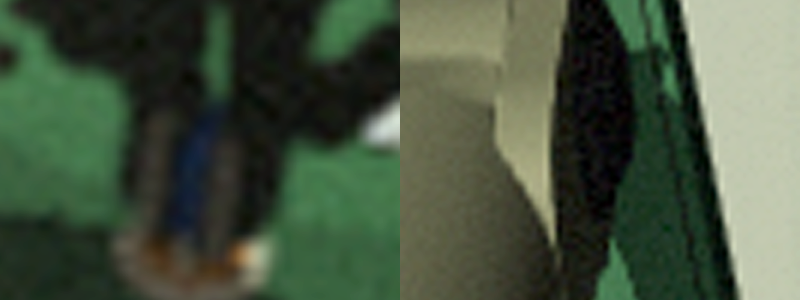

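The crop shows the cap's blue edge between the pads, with the neck standing down on the plug. I'll add a small extra turn for margin.

Emit:
{"fn": "arm_command", "kwargs": {"commands": [[[0,0,0],-0.04,1],[[0,0,0],-0.03,1],[[0,0,0],0,1],[[0,0,0],0,1],[[0,0,0],0,1]]}}

```text
clock: 17.55
position: [0.5474, 0.1367, 0.0965]
tool_rot: [-3.141, 0.001, 1.604]
force: [-10.4, -4.5, 19.7]
grip_width: 0.0086
finger_force: 90.6
```

```bash
python3 -c "
from h import *
o=bot.observe();print(o['position'],o['tool_rot'],o['force'],o['moment'])"
```

```text
[0.54740523 0.13674746 0.09654713] [-3.14106945e+00  5.80662857e-04  1.60429358e+00] [-10.41388888  -4.52122501  19.67235361] [-0.68992493  2.43631479  0.09188325]
```

```bash
python3 -c "
from h import *
print(ticket.job_done())"
```

```text
the job is handed in; nothing more can be done
None
```

I pushed the blue-capped key into the lock until it met firm resistance at the expected depth, turned the gripper about 1.73 rad clockwise and handed the job in at about 17.6 s while still gripping and pressing the key; no verdict came back, and I took no final picture of the red key or the other items.

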